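Park the spring stop of a model-making jig under its keeper plate

ROBOT

A 6-joint arm with a two-finger parallel gripper is mounted at the origin on the work surface. World frame = base frame: x ahead of the robot, y to its left, z up, the work surface at z = 0. Lengths are in m, angles in rad, forces in N, time in s.
With the tool pointing down it reaches from about 0.375 to 0.9 m from the base axis. Payload 3.1 kg.
Tool frame: the origin (TCP) lies where the fingers leave the gripper's body, on its centre line; the fingertips stand 70 mm ahead of it and the grasp point (between the pads) lies 51 mm ahead of it (robot.tip_reach is the distance from the TCP to the fingertips, in m); z points along the fingers, y is the line along which they close (so a half turn about z gives the same grasp; the last joint's range is limited). The gripper opens to 87 mm and grips with 3 to 60 N. Pads are 19 mm wide; open, the fingers measure 117 mm over their backs; the gripper's body (75 mm by 190 mm) begins 51 mm behind the grasp point.
Start: joints at [-1.383, 0.527, 1.433, -0, 1.181, -0.178], TCP at [0.224, -0.583, 0.292] pointing down, gripper open.
Joint ranges: [-3.08, 3.08], [-0.75, 2.2], [0.22, 2.44], [-1.43, 4.57], [0, 2.65], [-2.85, 2.85]. Speed limits (rad/s): [2.79, 2.79, 3.14, 3.14, 3.14, 3.14].

INTERFACE

Orientations are given as a unit quaternion [x, y, z, w].
In Python, from rig import robot gives the robot as it stands.
- The arm moves only by the tool carry_out, never from a script. Its argument "rows" is a list that holds one entry, the list of rows, each a list of 6 numbers: the shift along the tool's x, y, z in mm, then the turn, a rotation vector about the tool's x, y, z in units of 8 degrees (1.0 is 8 degrees). A call has 1 to 20 rows; each row is the pose to reach, as a shift and turn from the pose commanded when the call began, along the tool's axes at that moment; what a row does not reach only later rows make up. A row lasts 1/10 s, in which the tool goes at most 50 mm and 8.59 degrees, less where a joint would pass 70% of its speed; a pose out of reach is approached as far as the arm can. A call with a gripper value outside its range is refused whole. "fingers" is the opening, from 0 (shut) to 1 (fully open), set as the call begins (left out, the last holds). The fingers move at their own pace and stop on an object; "grip_force" is the grip in N (left out, the last holds). Time passes only in rows, so rows that repeat a pose let the fingers close. It gives the time, the measured TCP pose, the force and the opening at its end, in the units of the state.
- robot.get_obs(): the state, without advancing time (a new reading comes with each control period).
- robot.camera(name): name is "scene" or "side" or "wrist"; returns a dict with "color" (420x560x3 uint8, red, green, blue), "depth" (420x560 float32, m along the optical axis (not along the pixel's ray), 0 where there is no reading), "K" (3x3 intrinsics, pixels), "camera_from_world" (4x4, takes a point from world to camera coordinates). Camera axes: x right, y down, z forward; pixel columns grow to the right and rows downward; lengths in m; the calibration is good to about 2 mm. A picture is of the moment at which its call begins.
- robot.hand_in(): hands the job in, once; it reports no verdict.
The state is a dict: "time": time; "q": joint angles; "joint_velocities": joint speeds; "joint_torque": joint torques, N m; "position": TCP position; "tool_rot": TCP orientation; "ft_force": force on the tool from outside, world axes, zero at the start; "moment": the same for the moment, N m; "grip_width": finger opening in m.
Only numpy, scipy, OpenCV 4.12 (cv2) and the standard library are available. Lean on these libraries where they do the work, as an engineer would, in place of code of your own. Each camera call takes 0.05 s, during which the arm holds its last target. There are 200 camera calls.

TASK

Park the jig's red spring stop: hold the loose keeper plate by its orange tab, lower it into the channel onto the red pin, short of the blue lips, and push the pin down until the plate lies on the channel floor; then, still pressing, slide the plate under the lips until it meets the blue end stop and let go, so that it springs up behind the beads and keeps the pin down. Be gentle: the jig is glued wood and must never bear more than 40 N, spring included, and leave the house model, glue bottle and tape roll where they are.

Things in the scene. Friction and masses are not known exactly. Their poses are not given: they have to be found in the camera images.
- jig: fixed birch board 190 x 120 x 10 mm with a wooden block 140 x 64 mm on it, whose black top (the channel floor) is 40 mm above the bench; a blue lip frame with an end stop is clamped on it. Origin: centre of its underside, on the bench; z up; +x runs along the channel to the blue end stop: the way to slide. Turned by up to 0.5 rad.
- channel (a point): point of the channel floor on the red pin's axis, 40 mm above the jig's origin, axes as the jig. In mm from here: white rails 15 high at y = +-26 to +-36, open at the -x end. From the blue frame two pairs of lips reach in to y = +-17, underside 11 and top 15 above the floor, about over x -23 to -5 and 27 to 45; end stop face about x = 47. Frame top 17 above the floor.
- entry (a point): on the channel floor 13.75 mm before the pin's axis (channel x = -13.75): where the keeper's origin goes when it is lowered between the lips, in line with the channel, and pressed to the floor; about 2 mm free each way along x and y, else the ears land on lips or rails.
- home (a point): on the channel floor 27.5 mm on from entry: about where the keeper's origin is when its nose meets the end stop. The frame is on slotted screws: lips and stop really sit up to 9 mm either way along x, not measured; feel for it. Yellow beads, 8.5 mm over the floor, start each lip: the plate passes only pressed down; at the stop the pin lifts it 5 mm, locked (1.5 mm play).
- stop_pin (a joint): red spring pin, 18 mm across, at the point channel; value = how far it is pushed down (m): 0 free, its flat top then 18 mm above the channel floor; 0.018 level with the floor (it stops at 0.022). Spring about 3 N at 0, 11 N at 0.018 (450 N/m).
- keeper: loose aluminium plate 66 x 30 x 6 mm (x, y, z), 96 to 150 g; four ears 10 long in x, centred at x = +-25, reach to y = +-24. Stands on the bench, orange tab up: 34 mm in x, 12 thick in y, top 54 above the underside; grip it across the 12 mm, fingertips over 20 mm above the underside to clear the frame. Origin: centre of underside; z up. A half turn makes no difference.
- model: bystander: small wooden house model, 85 x 70 mm base, 58 high; origin under its centre. It and the keeper stand one on each side of the jig, either way round.
- glue: bystander: white glue bottle, 44 mm across, 90 high; origin under its centre
- tape: bystander: yellow tape roll lying flat, 90 mm across, 24 high; origin under its centre
Mind the look-alikes: they are no part of the job. Leave any purple look-alike of the keeper alone.

How it is judged:
By the outcome, as a careful person would: the job done as asked, in the order asked, and still so for the second after the job is handed in, with the robot touching nothing.
It also fails if it takes over 70 s, if anything falls off the work surface, if the arm or the gripper's body presses on something with over 40 N, if the wrist force passes 120 N, or if a joint passes its speed limit or range.

## Working session

There is one attempt and no reset: what is moved stays moved. The work goes in short steps, Python scripts to look and compute and a tool call to move; the robot and the scene stay as the last step left them, time stands still between calls to the robot, and variables do not carry over. Pictures are saved under pics/ and viewed, on a budget of 10 in all, crops included, one or two more only if the job needs it, and the job is handed in when it is done.

Besides the shell and the picture viewer there is one more tool, called after ">>>" as name([rows], argument=value, ...), one row to a line, values as JSON. carry_out: Moves the arm, as the interface text tells. Its arguments: {"type":"object","properties":{"rows":{"type":"array"},"fingers":{"type":"number"},"grip_force":{"type":"number"}},"required":["rows"]}

```bash
mkdir -p pics; ls; python3 - <<'E'
from rig import robot
import cv2,numpy as np
o=robot.get_obs();print(o)
ims=[]
for n in("scene","side","wrist"):
    c=robot.camera(n);np.savez(f"pics/{n}0.npz",**c);cv2.imwrite(f"pics/{n}0.png",c["color"][...,::-1])
E
```

```text
pics
{'time': 0.0, 'q': array([-1.38248764e+00,  5.28420583e-01,  1.43391285e+00, -5.56174218e-06,
        1.18138240e+00, -1.78459895e-01]), 'joint_velocities': array([-0.00126548, -0.0012466 ,  0.00012337, -0.00060472,  0.00083201,
        0.00015832]), 'joint_torque': array([ 1.14315571e-03, -4.40041852e+01, -1.76590669e+01,  6.34805532e-02,
        5.80442918e-02, -1.44177684e-04]), 'position': array([ 0.22406347, -0.58282614,  0.29129612]), 'tool_rot': array([ 9.83231424e-01,  1.82359094e-01, -7.79919777e-06, -1.06156656e-03]), 'ft_force': array([-0.01005604,  0.07291405,  0.16698621]), 'moment': array([-0.00923991,  0.02474545,  0.01695359]), 'grip_width': 0.08681234296534748}
```

View pics/scene0.png

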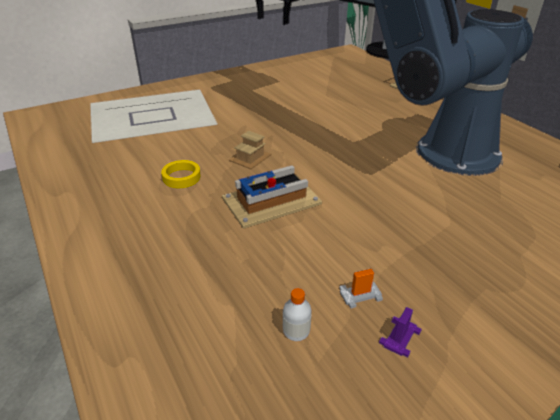

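View pics/side0.png

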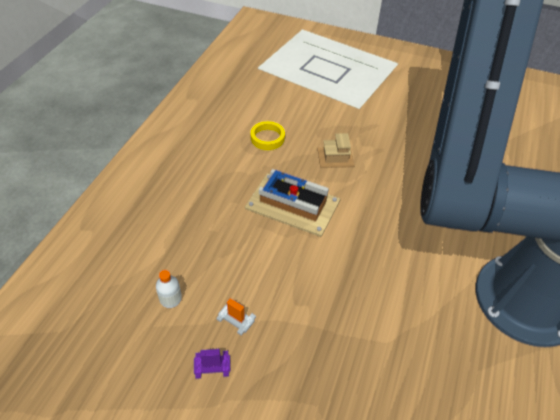

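Candidates for the keeper: the grey plate with an orange tab at scene (362,285) / side (236,312). Look-alikes are the purple one at scene (402,332) / side (212,362) and the glue bottle's orange cap at scene (297,295). I choose the grey plate with the orange tab. The jig is at scene (271,190), with its blue end stop on the left.

```bash
cat > h.py <<'E'
import numpy as np,cv2
def cloud(c):
    d=c["depth"];v,u=np.nonzero(d>0);z=d[v,u];K=c["K"]
    p=np.stack([(u-K[0,2])*z/K[0,0],(v-K[1,2])*z/K[1,1],z,np.ones_like(z)])
    w=(np.linalg.inv(c["camera_from_world"])@p)[:3].T
    hsv=cv2.cvtColor(c["color"],cv2.COLOR_RGB2HSV)[v,u].astype(int)
    return w,hsv,u,v
def hue(h,a,b,s=130,vv=60): return (h[:,0]>=a)&(h[:,0]<=b)&(h[:,1]>s)&(h[:,2]>vv)
def rect(p):
    r=cv2.minAreaRect((p[:,:2]*1000).astype(np.float32));b=cv2.boxPoints(r);e=b[1]-b[0];f=b[2]-b[1]
    if np.hypot(*f)>np.hypot(*e): e,f=f,e
    return np.round(r[0],1),np.round([np.hypot(*e),np.hypot(*f)],1),round(float(np.arctan2(e[1],e[0])),3)
E
python3 - <<'E'
import numpy as np
from h import *
boxes={"scene":{"keeper":(335,262,388,310),"jig":(218,160,325,226),"glue":(280,285,315,342),"tape":(158,158,204,190),"house":(230,130,272,168),"purple":(378,305,424,358)},
"side":{"keeper":(214,294,258,334),"jig":(244,168,342,235),"glue":(154,268,184,308),"tape":(246,120,290,152),"house":(316,130,358,168),"purple":(190,344,234,378)}}
for n in("scene","side"):
    c=dict(np.load(f"pics/{n}0.npz"));w,h,u,v=cloud(c);print(n,"cam",np.round(np.linalg.inv(c["camera_from_world"])[:3,3],2),c["K"][0,0])
    for k,(a,b,e,f) in boxes[n].items():
        m=(u>=a)&(u<e)&(v>=b)&(v<f)&(w[:,2]>.0045)
        print(k,m.sum(),rect(w[m]),"zmax",round(w[m,2].max(),4))
        if k in("jig","keeper"):
            for nm,mm in(("red/or",hue(h,0,14)|hue(h,172,180)),("blue",hue(h,100,125)),("white",(h[:,1]<45)&(h[:,2]>120)),("black",h[:,2]<45)):
                q=w[m&mm]
                if len(q)>5: print("  ",nm,len(q),rect(q),q.mean(0).round(4),q[:,2].max().round(4))
E
```

```text
scene cam [0.93 0.67 0.61] 463.48972275387524
keeper 784 (array([530.1, 261.5]), array([66.6, 49.3], dtype=float32), -0.214) zmax 0.057
   red/or 461 (array([530.4, 261.2]), array([34.4, 14.6], dtype=float32), -0.198) [0.5331 0.2641 0.0358] 0.057
   white 277 (array([530.6, 262. ]), array([65.8, 48.2], dtype=float32), -0.214) [0.5352 0.2671 0.0058] 0.0085
jig 3555 (array([ 525.4, -122. ]), array([256.4, 190.9], dtype=float32), 1.512) zmax 0.0598
   red/or 604 (array([531.4, -52.6]), array([136.9,  63.2], dtype=float32), -0.068) [ 0.5445 -0.0338  0.0275] 0.0587
   blue 325 (array([545.8, -57.9]), array([92. , 69.3], dtype=float32), -0.007) [ 0.5616 -0.0592  0.0542] 0.0592
   white 647 (array([530.3, -56.9]), array([174.6, 104.5], dtype=float32), -0.051) [ 0.5238 -0.0434  0.0475] 0.0569
   black 219 (array([529. , -67.3]), array([135.1,  33.4], dtype=float32), 0.001) [ 0.5174 -0.068   0.0395] 0.0422
glue 1163 (array([670.9, 274.8]), array([43.9, 37.7], dtype=float32), -0.563) zmax 0.0917
tape 690 (array([ 668.4, -243. ]), array([91.2, 88.2], dtype=float32), -1.273) zmax 0.0259
house 69
[... 747 characters left out ...]
352 (array([548.5, -60.7]), array([77.5, 68.8], dtype=float32), -0.035) [ 0.5575 -0.061   0.0559] 0.0619
   white 643 (array([526. , -58.3]), array([175.2, 109.3], dtype=float32), -0.077) [ 0.5128 -0.0485  0.0485] 0.0606
   black 371 (array([518.6, -66.1]), array([118. ,  32.8], dtype=float32), -0.091) [ 0.511  -0.0661  0.0414] 0.048
glue 715 (array([673.1, 246.9]), array([92.8, 45.4], dtype=float32), -1.207) zmax 0.0939
tape 643 (array([ 668.5, -259.1]), array([121.5, 106.9], dtype=float32), -1.214) zmax 0.0294
house 871 (array([ 487. , -278.6]), array([147.4, 104. ], dtype=float32), -1.25) zmax 0.0643
purple 778 (array([530.6, 359.1]), array([77.2, 58.1], dtype=float32), 0.439) zmax 0.0584
```

```bash
cat >> h.py <<'E'
from scipy.spatial.transform import Rotation as R
def shift(o,p,psi):
    """tool-axes shift (mm) and turn (8deg units) from pose o to TCP p, tool down, tool x at yaw psi"""
    r=R.from_quat(o["tool_rot"]);t=R.from_matrix(np.array([[np.cos(psi),np.sin(psi),0],[np.sin(psi),-np.cos(psi),0],[0,0,-1]]))
    return np.round(r.inv().apply(np.array(p)-o["position"])*1000,2),np.round((r.inv()*t).as_rotvec()/np.deg2rad(8),3)
E
python3 - <<'E'
from h import *
from rig import robot
o=robot.get_obs();c=np.load("pics/wrist0.npz")
T=np.linalg.inv(c["camera_from_world"]);r=R.from_quat(o["tool_rot"])
print(r.inv().apply(T[:3,3]-o["position"]),(r.inv()*R.from_matrix(T[:3,:3])).as_matrix().round(2),c["K"][0,0])
print(shift(o,[.53,.261,.29],-.2))
E
```

```text
[ 0.06816675 -0.00013643 -0.09240775] [[ 0.   -0.97 -0.25]
 [ 1.    0.    0.  ]
 [-0.   -0.25  0.97]] 345.829024396909
(array([ 588.23, -678.11,    2.75]), array([-1.200e-02,  1.000e-03,  4.059e+00]))
```

>>> carry_out([
  [[15,-17,0,0,0,0.3],[45,-52,0,0,0,0.6],[77,-89,0,0,0,1],[110,-126,0,0,0,1.3],[142,-163,0,0,0,1.6],[174,-200,0,0,0,1.9],[206,-237,0,0,0,2.2],[238,-274,0,0,0,2.5],[270,-311,0,0,0,2.8],[302,-348,0,0,0,3.1],[334,-385,0,0,0,3.4],[366,-422,0,0,0,3.7],[398,-459,0,0,0,4],[430,-496,0,0,0,4.06],[462,-533,0,0,0,4.06],[494,-570,0,0,0,4.06],[526,-607,0,0,0,4.06],[558,-644,0,0,0,4.06],[578,-667,0,0,0,4.06],[588,-678,0,0,0,4.06]],
])

```text
time: 2.15
position: [0.5303, 0.263, 0.2918]
tool_rot: [0.995, -0.098, 0.0, -0.0]
ft_force: [0.1, -0.2, -0.9]
grip_width: 0.0871
```

>>> carry_out([
  [[0,0,10,0,0,0],[0,0,20,0,0,0],[0,0,30,0,0,0],[0,0,30,0,0,0],[0,0,30,0,0,0]],
])

```text
time: 2.65
position: [0.5296, 0.2592, 0.2618]
tool_rot: [0.995, -0.101, -0.001, 0.0]
ft_force: [-0.6, 0.6, 0.5]
grip_width: 0.0873
```

```bash
python3 - <<'E'
from h import *
from rig import robot
o=robot.get_obs();print(o["position"],o["tool_rot"],o["q"],o["ft_force"])
c=robot.camera("wrist");np.savez("pics/w1.npz",**c);cv2.imwrite("pics/w1.png",c["color"][...,::-1])
w,h,u,v=cloud(c)
near=np.hypot(w[:,0]-.53,w[:,1]-.261)<.05
for nm,mm in(("tabtop",hue(h,3,16)&(w[:,2]>.05)),("plate",(w[:,2]>.003)&(w[:,2]<.014)),("all",w[:,2]>.003)):
    q=w[near&mm];print(nm,len(q),rect(q),np.percentile(q[:,2],[5,50,95]).round(4))
E
```

```text
[0.52964051 0.25916669 0.26175225] [ 9.94916905e-01 -1.00696453e-01 -6.86772554e-04  3.24598636e-04] [ 2.65740639e-01  5.16631330e-01  1.55424064e+00 -1.29468543e-04
  1.07223567e+00  2.03833383e+00] [-0.59711754  0.60757171  0.53341809]
tabtop 479 (array([536.8, 246.7]), array([56.6, 37. ], dtype=float32), -1.19) [0.0527 0.0539 0.0553]
plate 1639 (array([528.9, 259.4]), array([66.3, 47.5], dtype=float32), -0.22) [0.0046 0.0059 0.0072]
all 58654 (array([529.9, 260.4]), array([98.7, 67.7], dtype=float32), 1.375) [0.2096 0.2998 0.3111]
```

View pics/w1.png

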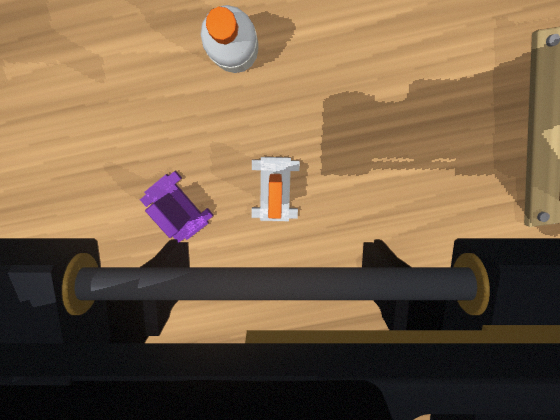

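```bash
python3 - <<'E'
from h import *
from rig import robot
o=robot.get_obs();c=dict(np.load("pics/w1.npz"));w,h,u,v=cloud(c)
m=(u>230)&(u<320)&(v>140)&(v<232)&(w[:,2]>.0)&(w[:,2]<.06)
for nm,mm in(("tabtop",hue(h,3,20,90)&(w[:,2]>.051)),("plate",(w[:,2]>.0035)&(w[:,2]<.012)),):
    q=w[m&mm];print(nm,len(q),rect(q),np.percentile(q[:,2],[5,50,95]).round(4),((u[m&mm].min(),u[m&mm].max(),v[m&mm].min(),v[m&mm].max())))
# image-space tab rect via color
k=(hue(h,3,20,90)&m);q=w[k];print(rect(q))
print(shift(o,[.529,.260,.097],-.215))
a=np.array(c["color"])[130:240,220:330];cv2.imwrite("pics/crop1.png",cv2.resize(a,None,fx=5,fy=5,interpolation=cv2.INTER_CUBIC)[...,::-1])
E
```

```text
tabtop 492 (array([529.1, 259.9]), array([34.3, 11.7], dtype=float32), -0.205) [0.0525 0.0538 0.0551] (np.int64(268), np.int64(281), np.int64(181), np.int64(218))
plate 1626 (array([528.9, 259.3]), array([66.2, 47.5], dtype=float32), -0.217) [0.0047 0.0059 0.0072] (np.int64(252), np.int64(299), np.int64(157), np.int64(220))
(array([529.9, 259.2]), array([95.2, 94.3], dtype=float32), -0.202)
(array([ -1.08,  -0.29, 165.29]), array([0.001, 0.001, 0.097]))
```

View pics/crop1.png

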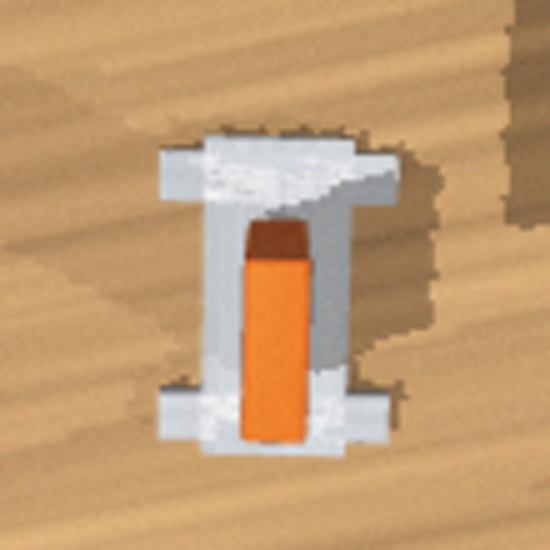

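The crop shows the grey plate with four ears and the orange tab, at wrist pixels (275,195), so this is the keeper and not a look-alike. I'm descending with the fingers partly closed.

>>> carry_out([
  [[0,0,15,0,0,0.06],[0,0,40,0,0,0.06],[-0.5,0,70,0,0,0.06],[-1,0,100,0,0,0.06],[-1,0,125,0,0,0.06],[-1,0,140,0,0,0.06],[-1,0,150,0,0,0.06],[-1,0,157,0,0,0.06],[-1,0,162,0,0,0.06],[-1,0,165,0,0,0.06],[-1,0,165,0,0,0.06],[-1,0,165,0,0,0.06]],
], fingers=0.5)

```text
time: 3.9
position: [0.5292, 0.2607, 0.0978]
tool_rot: [0.995, -0.104, 0.001, -0.0]
ft_force: [0.5, -0.3, -0.2]
grip_width: 0.0434
```

>>> carry_out([
  [[0,0,0,0,0,0],[0,0,0,0,0,0],[0,0,0,0,0,0],[0,0,0,0,0,0],[0,0,0,0,0,0],[0,0,0,0,0,0],[0,0,0,0,0,0],[0,0,0,0,0,0]],
], fingers=0, grip_force=50)

```text
time: 4.7
position: [0.5289, 0.2605, 0.0973]
tool_rot: [0.995, -0.104, -0.0, 0.0]
ft_force: [0.5, -0.4, -0.5]
grip_width: 0.0115
```

```bash
python3 - <<'E'
from h import *
from rig import robot
o=robot.get_obs();print(o["position"],o["tool_rot"],o["ft_force"],o["moment"],o["grip_width"])
E
```

```text
[0.52888178 0.26052544 0.09725474] [ 9.94576186e-01 -1.04010594e-01 -5.23891897e-05  6.14543656e-05] [ 0.48039381 -0.37982324 -0.54301566] [0.058988   0.0205358  0.02983822] 0.011536783944889575
```

>>> carry_out([
  [[0,0,-4,0,0,0],[0,0,-15,0,0,0],[0,0,-40,0,0,0],[0,0,-75,0,0,0],[0,5,-110,0,0,0],[0,25,-145,0,0,-0.1],[-2,55,-175,0,0,-0.2],[-4,90,-195,0,0,-0.3],[-5,125,-200,0,0,-0.4],[-6,160,-200,0,0,-0.6],[-7,195,-200,0,0,-0.7],[-8,230,-200,0,0,-0.8],[-9,265,-200,0,0,-0.9],[-10,295,-200,0,0,-1],[-11,318,-200,0,0,-1],[-11,330,-200,0,0,-1],[-11,330,-200,0,0,-1],[-11,330,-200,0,0,-1],[-11,330,-200,0,0,-1],[-11,330,-200,0,0,-1]],
])

```text
time: 6.7
position: [0.45, -0.059, 0.2972]
tool_rot: [0.999, -0.034, -0.0, -0.0]
ft_force: [-0.6, -0.3, -1.2]
grip_width: 0.0118
```

```bash
python3 - <<'E'
from h import *
from rig import robot
o=robot.get_obs();print(o["position"],o["tool_rot"],o["ft_force"],o["grip_width"])
c=robot.camera("wrist");np.savez("pics/w2.npz",**c);cv2.imwrite("pics/w2.png",c["color"][...,::-1])
w,h,u,v=cloud(c)
q0=(w[:,2]<.07)&(np.abs(w[:,1]+.06)<.11)&(w[:,0]>.40)&(w[:,0]<.66)
for nm,mm in(("board",(w[:,2]>.004)&(w[:,2]<.016)),("red",(hue(h,0,6)|hue(h,174,180))&(w[:,2]>.054)),("blue",hue(h,100,125)&(w[:,2]>.05)),("rails",(h[:,1]<60)&(h[:,2]>100)&(w[:,2]>.048)),("floor",(h[:,2]<50)&(w[:,2]>.036)&(w[:,2]<.045)),("blocktop",w[:,2]>.035),("yellow",hue(h,22,34,150)&(w[:,2]>.04))):
    q=w[q0&mm]
    if len(q)>4: print(nm,len(q),rect(q),q[:,:2].mean(0).round(4),np.percentile(q[:,2],[5,50,95]).round(4))
E
```

```text
[ 0.44998284 -0.05903467  0.29724444] [ 9.99435333e-01 -3.36005335e-02 -3.84717658e-05 -1.30467811e-04] [-0.63356671 -0.27012604 -1.2137811 ] 0.011811083835970917
board 8459 (array([528.8, -58.2]), array([189.8, 120.3], dtype=float32), -0.058) [ 0.546 -0.06 ] [0.0087 0.01   0.0118]
red 282 (array([528.3, -58.2]), array([16.7, 16.1], dtype=float32), 0.738) [ 0.5283 -0.058 ] [0.0567 0.058  0.0591]
blue 3220 (array([550.8, -59.2]), array([79.3, 69.3], dtype=float32), -0.058) [ 0.5586 -0.0598] [0.0542 0.0567 0.0582]
rails 1759 (array([528.5, -58.1]), array([140. ,  72.2], dtype=float32), -0.06) [ 0.5113 -0.0575] [0.0532 0.0551 0.0586]
floor 814 (array([546.3, -58.6]), array([99.5, 49.6], dtype=float32), -0.058) [ 0.5483 -0.0532] [0.0391 0.0404 0.0417]
blocktop 11734 (array([528.5, -58.1]), array([140.1,  72.2], dtype=float32), -0.06) [ 0.5317 -0.0582] [0.0393 0.0417 0.058 ]
yellow 23 (array([528.1, -56.3]), array([22.2, 16.6], dtype=float32), 0.105) [ 0.5279 -0.0559] [0.04   0.0409 0.0421]
```

View pics/w2.png

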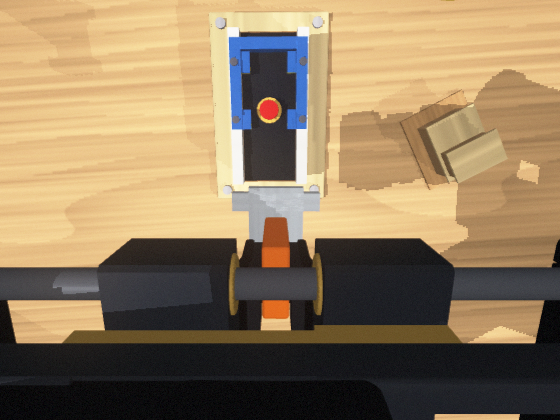

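```bash
python3 - <<'E'
from h import *
from rig import robot
o=robot.get_obs();c=dict(np.load("pics/w2.npz"));w,h,u,v=cloud(c)
P=np.array([.5284,-.0581]);a=-.059;X=np.array([np.cos(a),np.sin(a)]);Y=np.array([-np.sin(a),np.cos(a)])
x=(w[:,:2]-P)@X*1000;y=(w[:,:2]-P)@Y*1000
b=hue(h,100,125)&(w[:,2]>.047)&(w[:,2]<.065)
for lo,hi in((18,25),(-25,-18)):
    k=b&(y>lo)&(y<hi);hist,_=np.histogram(x[k],np.arange(-40,80,2));print(lo,[(int(-40+2*i),int(n)) for i,n in enumerate(hist) if n])
k=b&(abs(y)<14);print("stop bar",np.percentile(x[k],[0,2,50,98]).round(1))
k=b&(abs(y)>28);print("frame",np.percentile(x[k],[0,1,99,100]).round(1))
# rails inner edges, y
k=(w[:,2]>.05)&(w[:,2]<.06)&(x>-65)&(x<-30);print("rails",[np.percentile(y[k&(s*y>0)],[1,99]).round(1) for s in(1,-1)])
# keeper in hand
k=(w[:,2]>.19)&(w[:,2]<.225)&(u>220)&(u<330)&(v>175)&(v<240)
d=R.from_quat(o["tool_rot"]).inv().apply(w[k]-o["position"])*1000
g=(h[k][:,1]<70)&(h[k][:,2]>90)
print("plate tool xyz",g.sum(),np.percentile(d[g],[0.5,50,99.5],axis=0).round(1))
q=d[g&(d[:,0]>15)];
# front edge fit: max x per y bin
xs=[(yb,np.percentile(q[(q[:,1]>yb)&(q[:,1]<yb+2),0],98)) for yb in range(-12,12,2)];xs=np.array(xs);print(np.polyfit(xs[:,0]+1,xs[:,1],1),xs[:,1].round(1))
e=q[abs(q[:,1])>18];print("ears",np.percentile(e,[1,99],axis=0).round(1))
E
```

```text
18 [(-18, 7), (-16, 21), (-14, 14), (-12, 15), (-10, 16), (-8, 16), (-6, 23), (-4, 14), (-2, 15), (0, 2), (32, 14), (34, 23), (36, 17), (38, 16), (40, 23), (42, 17), (44, 21), (46, 21), (48, 16), (50, 16), (52, 24), (54, 19), (56, 23), (58, 17), (60, 16)]
-25 [(-18, 14), (-16, 14), (-14, 14), (-12, 13), (-10, 21), (-8, 14), (-6, 14), (-4, 14), (-2, 14), (0, 7), (32, 12), (34, 17), (36, 15), (38, 20), (40, 15), (42, 17), (44, 20), (46, 15), (48, 20), (50, 15), (52, 20), (54, 20), (56, 20), (58, 19), (60, 21)]
stop bar [51.6 51.7 56.1 61.3]
frame [-17.2 -16.7  60.8  61.3]
rails [array([26. , 35.9]), array([-223.4,  -26.5])]
plate tool xyz 3037 [[  3.9 -23.6  89.5]
 [ 23.5   0.2  91.2]
 [ 33.3  23.6  96.5]]
[-4.46694961e-03  3.31574083e+01] [33.3 33.1 33.2 33.1 33.2 33.2 33.2 33.1 33.1 33.2 33.1 33.1]
ears [[ 20.5 -23.9  89.6]
 [ 30.3  23.8  97.1]]
```

The wrist picture shows the jig at (269,105), with the red pin at (269,110) and blue lips on both sides. The keeper is held square at (276,215). The blue frame measures about +5 mm from nominal: lips at x -17.5 to 0.5, stop face at about 51.6. Next I move to just above the entry point.

>>> carry_out([
  [[10,-1,0,0,0,-0.05],[30,-3,5,0,0,-0.09],[50,-5,15,0,0,-0.09],[62,-6,35,0,0,-0.09],[65,-6,60,0,0,-0.09],[65,-6,85,0,0,-0.09],[65,-6,105,0,0,-0.09],[65,-6,117,0,0,-0.09],[65,-6,122,0,0,-0.09],[65,-6,122,0,0,-0.09],[65,-6,122,0,0,-0.09],[65,-6,122,0,0,-0.09]],
])

```text
time: 7.95
position: [0.5158, -0.0587, 0.1762]
tool_rot: [1.0, -0.028, 0.001, 0.0]
ft_force: [-0.2, -0.3, -1.5]
grip_width: 0.0116
```

```bash
cat >> h.py <<'E'
P=np.array([.5284,-.0581]);A=-.059;X=np.array([np.cos(A),np.sin(A)]);Y=np.array([-np.sin(A),np.cos(A)])
def ch(w): return np.c_[(w[:,:2]-P)@X,(w[:,:2]-P)@Y,w[:,2]-.04]*1000
def st(o):
    r=R.from_quat(o["tool_rot"]);m=r.as_matrix()
    print("t",round(o["time"],2),"TCP in channel mm",ch(o["position"][None]).round(2)[0],"yaw rel",round(float(np.arctan2(m[1,0],m[0,0])-A),4),"tilt",m[:2,2].round(4),"F",o["ft_force"].round(2),"M",o["moment"].round(3),"grip",o["grip_width"].round(4))
E
python3 - <<'E'
from h import *
from rig import robot
o=robot.get_obs();st(o)
out=[]
for n in("scene","side"):
    c=robot.camera(n);np.savez(f"pics/{n}2.npz",**c);w,h,u,v=cloud(c);p=ch(w)
    k=(p[:,2]>30)&(p[:,2]<50)&(h[:,1]<70)&(h[:,2]>80)&(abs(p[:,0]+13)<50)&(abs(p[:,1])<35)
    print(n,"plate",k.sum(),np.percentile(p[k],[1,99],axis=0).round(1))
    k=(p[:,2]>10)&(p[:,2]<18)&(h[:,1]<70)&(h[:,2]>90)&(abs(p[:,0])<90)&(abs(p[:,1])<45);print(" rails",k.sum(),np.percentile(p[k],[1,99],axis=0).round(1))
    k=(p[:,2]>10)&hue(h,100,125)&(p[:,2]<25)&(abs(p[:,0])<90);print(" blue",k.sum(),np.percentile(p[k],[1,99],axis=0).round(1))
    b=(200,130,340,230) if n=="scene" else (220,120,360,240)
    out.append(cv2.resize(c["color"][b[1]:b[3],b[0]:b[2]],(560 if n=="scene" else 467,400),interpolation=cv2.INTER_CUBIC))
im=np.hstack(out);im=cv2.resize(im,(800,int(400*800/im.shape[1])));cv2.imwrite("pics/both2.png",im[...,::-1])
E
```

```text
Traceback (most recent call last):
  File "h.py", line 22, in st
    print("t",round(o["time"],2),"TCP in channel mm",ch(o["position"][None]).round(2)[0],"yaw rel",round(float(np.arctan2(m[1,0],m[0,0])-A),4),"tilt",m[:2,2].round(4),"F",o["ft_force"].round(2),"M",o["moment"].round(3),"grip",o["grip_width"].round(4))
                                                                                                                                                                                                                                  ^^^^^^^^^^^^^^^^^^^^^
AttributeError: 'float' object has no attribute 'round'
```

```bash
sed -i 's/o\["grip_width"\].round(4)/round(o["grip_width"],4)/' h.py
python3 - <<'E'
from h import *
from rig import robot
o=robot.get_obs();st(o)
out=[]
for n in("scene","side"):
    c=robot.camera(n);np.savez(f"pics/{n}2.npz",**c);w,h,u,v=cloud(c);p=ch(w)
    k=(p[:,2]>30)&(p[:,2]<50)&(h[:,1]<70)&(h[:,2]>80)&(abs(p[:,0]+13)<50)&(abs(p[:,1])<35)
    print(n,"plate",k.sum(),np.percentile(p[k],[1,99],axis=0).round(1))
    k=(p[:,2]>10)&(p[:,2]<18)&(h[:,1]<70)&(h[:,2]>90)&(abs(p[:,0])<90)&(abs(p[:,1])<45);print(" rails",k.sum(),np.percentile(p[k],[1,99],axis=0).round(1))
    k=(p[:,2]>10)&hue(h,100,125)&(p[:,2]<25)&(abs(p[:,0])<90);print(" blue",k.sum(),np.percentile(p[k],[1,99],axis=0).round(1))
    b=(200,130,340,230) if n=="scene" else (220,120,360,240)
    out.append(cv2.resize(c["color"][b[1]:b[3],b[0]:b[2]],(560 if n=="scene" else 467,400),interpolation=cv2.INTER_CUBIC))
im=np.hstack(out);im=cv2.resize(im,(800,int(400*800/im.shape[1])));cv2.imwrite("pics/both2.png",im[...,::-1])
E
```

```text
t 7.95 TCP in channel mm [-12.55  -1.3  136.22] yaw rel 0.0028 tilt [ 0.0022 -0.0007] F [-0.23 -0.32 -1.47] M [ 0.025 -0.03   0.035] grip 0.0116
scene plate 263 [[-43.4 -21.7  37.9]
 [ 21.9  24.8  46.4]]
 rails 250 [[-68.6 -32.4  10.1]
 [ 70.3  39.9  16.5]]
 blue 256 [[-16.  -31.7  11. ]
 [ 62.8  36.1  18.3]]
side plate 258 [[-47.8 -26.1  39.6]
 [ 17.5  23.2  49.6]]
 rails 294 [[-72.4 -36.3  10.2]
 [ 66.   37.6  17.8]]
 blue 213 [[-16.6 -24.2  10.8]
 [ 58.3  33.2  22.3]]
```

View pics/both2.png

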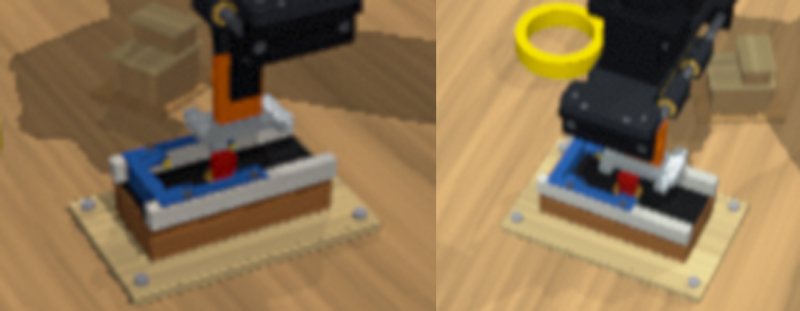

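>>> carry_out([
  [[0,-0.8,3,0,0,0],[0,-1.5,7,0,0,0],[0,-1.5,10,0,0,0],[0,-1.5,12,0,0,0],[0,-1.5,12,0,0,0],[0,-1.5,12,0,0,0],[0,-1.5,12,0,0,0]],
])

```text
time: 8.75
position: [0.5153, -0.057, 0.1633]
tool_rot: [1.0, -0.028, 0.0, 0.0]
ft_force: [0.2, -0.1, -1.4]
grip_width: 0.0116
```

```bash
python3 - <<'E'
from h import *
from rig import robot
o=robot.get_obs();st(o)
c=robot.camera("wrist");np.savez("pics/w3.npz",**c);w,h,u,v=cloud(c);p=ch(w)
f=p[:,2]<24
k=f&(h[:,1]<70)&(h[:,2]>90)&(p[:,2]>12)&(abs(p[:,0])<75)&(abs(p[:,1])<40);print("rails",k.sum(),np.percentile(p[k],[1,99],axis=0).round(1))
b=hue(h,100,125)&f&(p[:,2]>8);print("blue",b.sum(),np.percentile(p[b],[1,99],axis=0).round(1))
k=b&(abs(p[:,1])<14);print("stop",np.percentile(p[k,0],[1,99]).round(1))
k=(p[:,2]>24)&(p[:,2]<45)&(h[:,1]<70)&(h[:,2]>80)&(abs(p[:,0]+13)<50)&(abs(p[:,1])<35);q=p[k]
print("plate",k.sum(),np.percentile(q,[.5,99.5],axis=0).round(1))
o=robot.get_obs();st(o)
E
```

```text
t 8.75 TCP in channel mm [-13.13   0.28 123.28] yaw rel 0.0027 tilt [ 0.0002 -0.    ] F [ 0.19 -0.12 -1.37] M [0.052 0.021 0.004] grip 0.0116
rails 1210 [[-11.9 -36.   12.8]
 [ 69.7  36.   19.6]]
blue 7078 [[-15.1 -34.1  13.9]
 [ 61.2  34.5  18.5]]
stop [52.  61.7]
plate 3075 [[-10.4 -23.3  26.6]
 [ 20.1  23.9  33.6]]
t 8.8 TCP in channel mm [-13.14   0.31 123.33] yaw rel 0.0027 tilt [ 0.0002 -0.0001] F [-0.56 -0.3  -0.58] M [-0.012  0.074 -0.024] grip 0.0114
```

>>> carry_out([
  [[0,0,2,0,0,0],[0,0,4,0,0,0],[0,0,6,0,0,0],[0,0,7,0,0,0],[0,0,8,0,0,0],[0,0,9,0,0,0],[0,0,10,0,0,0],[0,0,10,0,0,0]],
])

```text
time: 9.6
position: [0.5151, -0.057, 0.1534]
tool_rot: [1.0, -0.028, -0.0, -0.0]
ft_force: [-1.3, 0.2, 1.9]
grip_width: 0.0114
```

>>> carry_out([
  [[0,0,0.7,0,0,0],[0,0,1.4,0,0,0],[0,0,2,0,0,0],[0,0,2.7,0,0,0],[0,0,3.3,0,0,0],[0,0,4,0,0,0],[0,0,4,0,0,0]],
])

```text
time: 10.3
position: [0.5151, -0.057, 0.1492]
tool_rot: [1.0, -0.028, -0.0, -0.0]
ft_force: [-0.6, 0.8, 4.2]
grip_width: 0.0114
```

```bash
python3 - <<'E'
from h import *
from rig import robot
st(robot.get_obs())
E
```

```text
t 10.3 TCP in channel mm [-13.3    0.33 109.21] yaw rel 0.0027 tilt [-0.0001  0.0001] F [-0.58  0.78  4.21] M [ 0.029  0.265 -0.05 ] grip 0.0114
```

>>> carry_out([
  [[0,0,1,0,0,0],[0,0,2,0,0,0],[0,0,3,0,0,0],[0,0,4,0,0,0],[0,0,5,0,0,0],[0,0,6,0,0,0],[0,0,7,0,0,0],[0,0,8,0,0,0],[0,0,9,0,0,0],[0,0,10,0,0,0],[0,0,10,0,0,0]],
])

```text
time: 11.4
position: [0.5152, -0.057, 0.1396]
tool_rot: [1.0, -0.028, 0.0, 0.0]
ft_force: [-2.2, 0.2, 8.4]
grip_width: 0.0115
```

>>> carry_out([
  [[0,0,0.5,0,0,0],[0,0,1,0,0,0],[0,0,1,0,0,0]],
])

```text
time: 11.7
position: [0.5151, -0.057, 0.1387]
tool_rot: [1.0, -0.028, 0.0, 0.0]
ft_force: [-3.3, -0.0, 8.8]
grip_width: 0.0114
```

```bash
python3 - <<'E'
from h import *
from rig import robot
st(robot.get_obs())
E
```

```text
t 11.7 TCP in channel mm [-13.31   0.34  98.71] yaw rel 0.0028 tilt [ 0.     -0.0001] F [-3.33 -0.03  8.81] M [ 0.088  0.437 -0.019] grip 0.0114
```

>>> carry_out([
  [[0,0,0.5,0,0,0],[0,0,1,0,0,0],[0,0,1,0,0,0],[0,0,1,0,0,0]],
])

```text
time: 12.1
position: [0.5152, -0.057, 0.1378]
tool_rot: [1.0, -0.028, 0.0, 0.0]
ft_force: [-2.9, 0.7, 9.1]
grip_width: 0.0114
```

>>> carry_out([
  [[0,0,0.5,0,0,0],[0,0,1,0,0,0],[0,0,1,0,0,0],[0,0,1,0,0,0]],
])

```text
time: 12.5
position: [0.5152, -0.057, 0.1372]
tool_rot: [1.0, -0.028, 0.0, 0.0]
ft_force: [-3.5, 1.1, 12.2]
grip_width: 0.0114
```

```bash
python3 - <<'E'
from h import *
from rig import robot
st(robot.get_obs())
c=robot.camera("side");c2=robot.camera("scene")
a=cv2.resize(c2["color"][140:230,215:325],(489,400),interpolation=cv2.INTER_CUBIC);b=cv2.resize(c["color"][150:240,240:350],(489,400),interpolation=cv2.INTER_CUBIC)
im=cv2.resize(np.hstack([a,b]),(800,327));cv2.imwrite("pics/both3.png",im[...,::-1])
E
```

```text
t 12.5 TCP in channel mm [-13.27   0.34  97.21] yaw rel 0.0028 tilt [ 0.0004 -0.0002] F [-3.5   1.07 12.22] M [ 0.221  0.641 -0.034] grip 0.0114
```

View pics/both3.png

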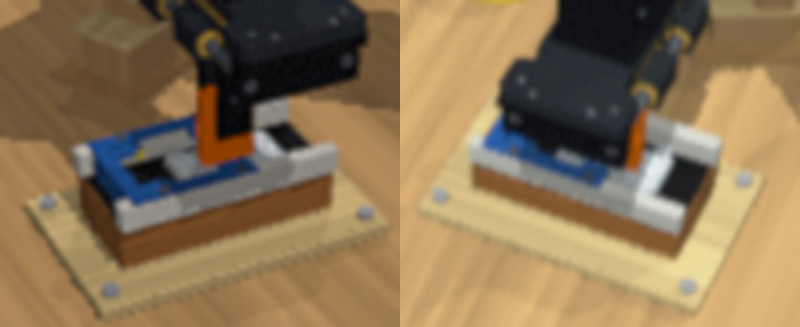

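>>> carry_out([
  [[0,0,0.3,0,0,0],[0,0,0.7,0,0,0],[0,0,0.7,0,0,0],[0,0,0.7,0,0,0],[0,0,0.7,0,0,0]],
])

```text
time: 13.1
position: [0.5152, -0.057, 0.1372]
tool_rot: [1.0, -0.028, 0.0, 0.0]
ft_force: [-4.3, 1.1, 17.8]
grip_width: 0.0117
```

```bash
python3 - <<'E'
from h import *
from rig import robot
st(robot.get_obs())
c=robot.camera("wrist");np.savez("pics/w4.npz",**c);w,h,u,v=cloud(c);p=ch(w)
k=(p[:,2]>2)&(p[:,2]<14)&(h[:,1]<70)&(h[:,2]>90)&(abs(p[:,1])<13)&(p[:,0]>-12)&(p[:,0]<19)
q=p[k];print(len(q),np.linalg.lstsq(np.c_[q[:,:2],np.ones(len(q))],q[:,2],rcond=None)[0].round(4),np.percentile(q,[1,50,99],axis=0).round(1))
k=(abs(p[:,2])<2.5)&(h[:,2]<60)&(abs(p[:,1])<13)&(p[:,0]>24)&(p[:,0]<50);print("floor",k.sum(),np.median(p[k,2]).round(2))
E
```

```text
t 13.1 TCP in channel mm [-13.28   0.33  97.19] yaw rel 0.0029 tilt [ 0.0006 -0.0004] F [-4.29  1.08 17.82] M [0.202 0.785 0.041] grip 0.0117
1861 [ 1.0000e-04 -1.6000e-03  5.9927e+00] [[-10.3 -12.8   4.6]
 [  8.    0.    6. ]
 [ 18.7  12.7   7.5]]
floor 2165 0.32
```

>>> carry_out([
  [[0.5,0,0,0,0,0],[1.5,0,0,0,0,0],[3,0,0,0,0,0],[4.5,0,0,0,0,0],[6,0,0,0,0,0],[7.5,0,0,0,0,0],[9,0,0,0,0,0],[10,0,0,0,0,0],[10,0,0,0,0,0]],
])

```text
time: 14.05
position: [0.5171, -0.057, 0.1376]
tool_rot: [1.0, -0.027, -0.01, -0.001]
ft_force: [-20.8, -5.1, 36.0]
grip_width: 0.012
```

```bash
python3 - <<'E'
from h import *
from rig import robot
st(robot.get_obs())
E
```

```text
t 14.05 TCP in channel mm [-11.33   0.44  97.57] yaw rel 0.0057 tilt [-0.019   0.0016] F [-20.79  -5.14  36.03] M [-0.798  3.557 -0.117] grip 0.012
```

The plate stuck and the force climbed, so I back off at once.

>>> carry_out([
  [[-5,0,-0.6,0,0,0],[-9,0,-0.6,0,0,0],[-10,0,-0.6,0,0,0],[-10,0,-0.6,0,0,0]],
])

```text
time: 14.45
position: [0.5152, -0.057, 0.1372]
tool_rot: [1.0, -0.028, 0.0, 0.0]
ft_force: [-2.6, 0.8, 13.5]
grip_width: 0.0114
```

```bash
python3 - <<'E'
from h import *
from rig import robot
o=robot.get_obs();st(o)
c=robot.camera("wrist");np.savez("pics/w5.npz",**c);w,h,u,v=cloud(c);p=ch(w)
k=(p[:,2]>2)&(p[:,2]<14)&(h[:,1]<70)&(h[:,2]>90)&(abs(p[:,1])<13)&(p[:,0]>-12)&(p[:,0]<22)
q=p[k];print(len(q),np.linalg.lstsq(np.c_[q[:,:2],np.ones(len(q))],q[:,2],rcond=None)[0].round(4),np.percentile(q,[1,50,99],axis=0).round(1))
k=(p[:,2]>2)&(p[:,2]<12)&(h[:,1]<70)&(h[:,2]>60)&(abs(p[:,1])<25.5)&(abs(p[:,1])>17.5)&(p[:,0]>0)&(p[:,0]<30);print("ears",k.sum(),np.percentile(p[k],[1,99],axis=0).round(1))
cv2.imwrite("pics/w5.png",cv2.resize(c["color"][60:270,140:420],(800,600),interpolation=cv2.INTER_CUBIC)[...,::-1])
E
```

```text
t 14.45 TCP in channel mm [-13.29   0.31  97.2 ] yaw rel 0.0026 tilt [ 0.0007 -0.0002] F [-2.55  0.8  13.46] M [ 0.189  0.563 -0.02 ] grip 0.0114
2001 [-3.3000e-03 -3.6000e-03  5.9911e+00] [[-10.2 -12.8   4. ]
 [  8.9  -0.5   6. ]
 [ 19.9  12.7   7.5]]
ears 447 [[  7.2 -23.5   3.1]
 [ 17.   24.1   7.4]]
```

View pics/w5.png

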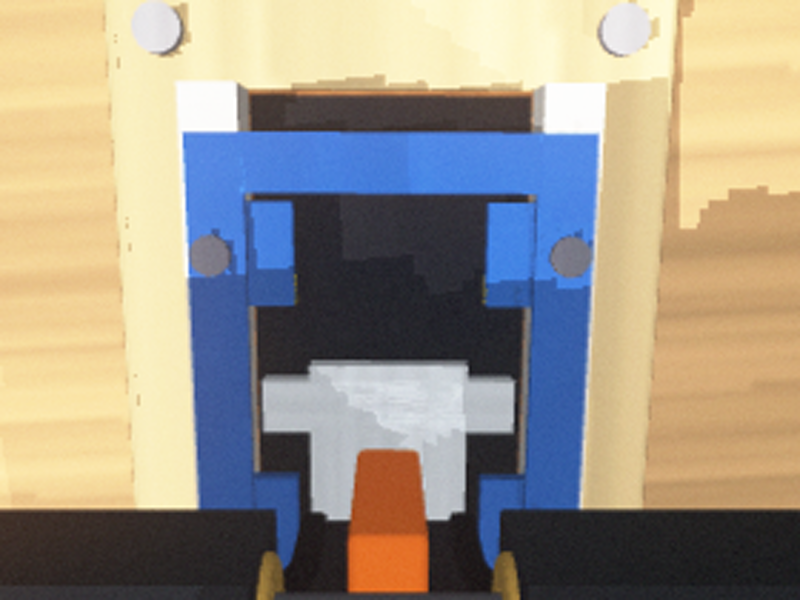

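The picture shows the plate flat in the channel, front ears at (290,405) and (490,405). Nothing stands in front of them before the front lips at y≈300. The stall was therefore friction with the nose digging in. I'll press more lightly and slide in small steps.

>>> carry_out([
  [[0,0,-0.4,0,0.03,0],[0.5,0,-0.5,0,0.05,0],[1,0,-0.5,0,0.05,0],[1.5,0,-0.5,0,0.05,0],[2,0,-0.5,0,0.05,0],[2,0,-0.5,0,0.05,0]],
])

```text
time: 15.1
position: [0.5151, -0.057, 0.1372]
tool_rot: [1.0, -0.028, 0.001, -0.0]
ft_force: [-5.8, -1.6, 13.9]
grip_width: 0.0118
```

```bash
python3 - <<'E'
from h import *
from rig import robot
st(robot.get_obs())
E
```

```text
t 15.1 TCP in channel mm [-13.3    0.35  97.22] yaw rel 0.0036 tilt [0.0021 0.    ] F [-5.75 -1.61 13.89] M [-0.219  1.207  0.008] grip 0.0118
```

>>> carry_out([
  [[0.3,0,-0.4,0,0,0],[0.6,0,-0.7,0,0,0],[1,0,-0.7,0,0,0],[1.5,0,-0.7,0,0,0],[2,0,-0.7,0,0,0],[2,0,-0.7,0,0,0]],
])

```text
time: 15.7
position: [0.5161, -0.0568, 0.1373]
tool_rot: [1.0, -0.028, -0.0, -0.0]
ft_force: [-7.2, -1.7, 11.2]
grip_width: 0.0117
```

```bash
python3 - <<'E'
from h import *
from rig import robot
st(robot.get_obs())
E
```

```text
t 15.7 TCP in channel mm [-12.39   0.53  97.29] yaw rel 0.0038 tilt [-0.0008  0.0007] F [-7.18 -1.67 11.16] M [-0.242  1.442 -0.01 ] grip 0.0117
```

>>> carry_out([
  [[0.5,0,-0.2,0,0,0],[1,0,-0.2,0,0,0],[1.5,0,-0.2,0,0,0],[2,0,-0.2,0,0,0],[2.5,0,-0.2,0,0,0],[3,0,-0.2,0,0,0],[3,0,-0.2,0,0,0]],
])

```text
time: 16.4
position: [0.519, -0.0567, 0.1374]
tool_rot: [1.0, -0.028, -0.001, -0.001]
ft_force: [-6.5, -0.5, 9.6]
grip_width: 0.0119
```

```bash
python3 - <<'E'
from h import *
from rig import robot
st(robot.get_obs())
E
```

```text
t 16.4 TCP in channel mm [-9.46  0.83 97.36] yaw rel 0.0036 tilt [-0.001   0.0013] F [-6.55 -0.45  9.62] M [-0.008  1.317  0.004] grip 0.0119
```

>>> carry_out([
  [[0.5,0.1,0.1,0,0,0],[1.2,0.2,0.2,0,0,0],[2,0.4,0.2,0,0,0],[3,0.5,0.2,0,0,0],[4,0.5,0.2,0,0,0],[5,0.5,0.2,0,0,0],[6,0.5,0.2,0,0,0],[6,0.5,0.2,0,0,0]],
])

```text
time: 17.2
position: [0.5246, -0.0572, 0.1374]
tool_rot: [1.0, -0.028, -0.001, -0.001]
ft_force: [-7.9, 1.6, 11.8]
grip_width: 0.0113
```

```bash
python3 - <<'E'
from h import *
from rig import robot
st(robot.get_obs())
E
```

```text
t 17.2 TCP in channel mm [-3.8   0.64 97.37] yaw rel 0.0032 tilt [-0.0015  0.0019] F [-7.9   1.64 11.83] M [ 0.203  1.538 -0.063] grip 0.0113
```

>>> carry_out([
  [[1,0.1,0,0,0,0],[2,0.2,0,0,0,0],[3,0.2,0,0,0,0],[4,0.2,0,0,0,0],[5,0.2,0,0,0,0],[6,0.2,0,0,0,0],[7,0.2,0,0,0,0],[8,0.2,0,0,0,0],[8,0.2,0,0,0,0]],
])

```text
time: 18.1
position: [0.5317, -0.0577, 0.1374]
tool_rot: [1.0, -0.028, -0.002, -0.001]
ft_force: [-9.4, 0.2, 13.1]
grip_width: 0.0114
```

```bash
python3 - <<'E'
from h import *
from rig import robot
st(robot.get_obs())
E
```

```text
t 18.1 TCP in channel mm [ 3.25  0.63 97.44] yaw rel 0.0036 tilt [-0.0041  0.0024] F [-9.38  0.24 13.07] M [ 0.158  1.905 -0.057] grip 0.0114
```

>>> carry_out([
  [[1,0,0,0,0.01,0],[2,0,0,0,0.02,0],[3,0,0,0,0.03,0],[4,0,0,0,0.03,0],[5,0,0,0,0.03,0],[6,0,0,0,0.03,0],[7,0,0,0,0.03,0],[8,0,0,0,0.03,0],[8,0,0,0,0.03,0]],
])

```text
time: 19.0
position: [0.54, -0.0582, 0.1374]
tool_rot: [1.0, -0.028, 0.0, -0.001]
ft_force: [-8.2, 0.5, 12.3]
grip_width: 0.0118
```

```bash
python3 - <<'E'
from h import *
from rig import robot
st(robot.get_obs())
E
```

```text
t 19.0 TCP in channel mm [11.61  0.55 97.38] yaw rel 0.0035 tilt [0.0007 0.0019] F [-8.23  0.53 12.34] M [0.113 1.804 0.002] grip 0.0118
```

Good. About 7 mm remain to the expected stop, so smaller steps now.

>>> carry_out([
  [[0.7,0,0,0,0,0],[1.4,0,0,0,0,0],[2.1,0,0,0,0,0],[2.8,0,0,0,0,0],[3.5,0,0,0,0,0],[4.2,0,0,0,0,0],[5,0,0,0,0,0],[5,0,0,0,0,0]],
])

```text
time: 19.8
position: [0.5449, -0.0585, 0.1374]
tool_rot: [1.0, -0.028, 0.0, -0.001]
ft_force: [-8.2, -0.7, 12.1]
grip_width: 0.0115
```

>>> carry_out([
  [[0.5,0,0,0,0,0],[1,0,0,0,0,0],[1,0,0,0,0,0]],
])

```text
time: 20.1
position: [0.5451, -0.0585, 0.1375]
tool_rot: [1.0, -0.028, -0.001, -0.001]
ft_force: [-10.8, 1.0, 14.2]
grip_width: 0.0114
```

```bash
python3 - <<'E'
from h import *
from rig import robot
st(robot.get_obs())
E
```

```text
t 20.1 TCP in channel mm [16.72  0.56 97.47] yaw rel 0.0039 tilt [-0.0015  0.0021] F [-10.83   1.01  14.18] M [ 0.047  2.184 -0.048] grip 0.0114
```

>>> carry_out([
  [[0.4,0,0,0,0,0],[0.8,0,0,0,0,0],[0.8,0,0,0,0,0],[0.8,0,0,0,0,0]],
])

```text
time: 20.5
position: [0.5459, -0.0585, 0.1375]
tool_rot: [1.0, -0.028, -0.001, -0.001]
ft_force: [-10.6, -1.2, 13.6]
grip_width: 0.0115
```

```bash
python3 - <<'E'
from h import *
from rig import robot
st(robot.get_obs())
c=robot.camera("wrist");w,h,u,v=cloud(c);p=ch(w)
b=hue(h,100,125)&(p[:,2]>8)&(p[:,2]<25)
k=b&(abs(p[:,1])<14);print("stop",np.percentile(p[k,0],[.5,2,99]).round(1))
k=(p[:,2]>2)&(p[:,2]<9)&(h[:,1]<70)&(h[:,2]>70)&(abs(p[:,1])<13)&(p[:,0]>10)&(p[:,0]<60)
q=p[k];print("plate",np.percentile(q,[1,50,99],axis=0).round(1),np.linalg.lstsq(np.c_[q[:,:2],np.ones(len(q))],q[:,2],rcond=None)[0].round(4))
cv2.imwrite("pics/w6.png",cv2.resize(c["color"][60:270,140:420],(800,600),interpolation=cv2.INTER_CUBIC)[...,::-1])
E
```

```text
t 20.5 TCP in channel mm [17.51  0.61 97.48] yaw rel 0.0039 tilt [-0.0015  0.0021] F [-10.61  -1.2   13.56] M [ 0.035  2.187 -0.009] grip 0.0115
stop [51.7 52.2 61.8]
plate [[ 20.1 -12.8   4.6]
 [ 38.3  -0.6   6.1]
 [ 49.   12.7   7.5]] [-3.100e-03 -2.000e-03  6.191e+00]
```

View pics/w6.png

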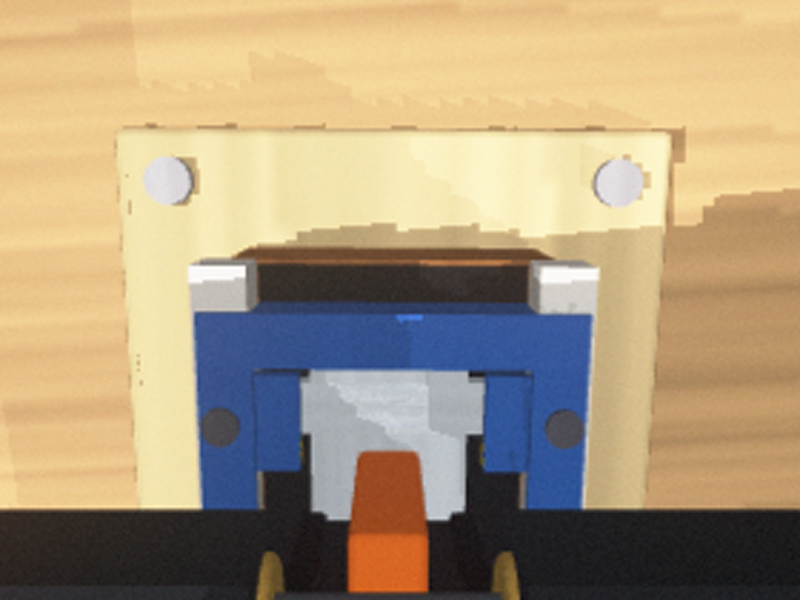

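The picture shows the front ears under the front lips and the nose at (390,370), almost at the blue stop edge. I keep feeling for contact.

>>> carry_out([
  [[0.4,0,0,0,0,0],[0.8,0,0,0,0,0],[1,0,0,0,0,0],[1,0,0,0,0,0]],
])

```text
time: 20.95
position: [0.5461, -0.0585, 0.1375]
tool_rot: [1.0, -0.027, -0.002, -0.001]
ft_force: [-11.5, -1.2, 15.1]
grip_width: 0.012
```

>>> carry_out([
  [[0.4,0,0,0,0,0],[0.8,0,0,0,0,0],[1,0,0,0,0,0],[1,0,0,0,0,0]],
])

```text
time: 21.35
position: [0.5476, -0.0586, 0.1375]
tool_rot: [1.0, -0.028, -0.001, -0.001]
ft_force: [-9.6, -0.2, 14.6]
grip_width: 0.0118
```

```bash
python3 - <<'E'
from h import *
from rig import robot
st(robot.get_obs())
E
```

```text
t 21.35 TCP in channel mm [19.21  0.64 97.51] yaw rel 0.0039 tilt [-0.0022  0.0022] F [-9.64 -0.25 14.6 ] M [ 0.045  2.297 -0.014] grip 0.0118
```

>>> carry_out([
  [[0.5,0,0,0,0,0],[1,0,0,0,0,0],[1,0,0,0,0,0],[1,0,0,0,0,0]],
])

```text
time: 21.75
position: [0.5478, -0.0586, 0.1375]
tool_rot: [1.0, -0.027, -0.002, -0.001]
ft_force: [-12.6, -0.6, 16.5]
grip_width: 0.012
```

>>> carry_out([
  [[0.5,0,-0.1,0,0,0],[1,0,-0.2,0,0,0],[1,0,-0.2,0,0,0],[1,0,-0.2,0,0,0]],
])

```text
time: 22.15
position: [0.548, -0.0586, 0.1376]
tool_rot: [1.0, -0.027, -0.003, -0.001]
ft_force: [-14.2, -0.1, 15.8]
grip_width: 0.0113
```

```bash
python3 - <<'E'
from h import *
from rig import robot
st(robot.get_obs())
c=robot.camera("wrist");w,h,u,v=cloud(c);p=ch(w)
b=hue(h,100,125)&(p[:,2]>8)&(p[:,2]<25)
k=b&(abs(p[:,1])<14);print("stop",np.percentile(p[k,0],[.5,2,99]).round(1))
k=(p[:,2]>2)&(p[:,2]<9)&(h[:,1]<70)&(h[:,2]>70)&(abs(p[:,1])<13)&(p[:,0]>10)&(p[:,0]<60)
q=p[k];print("plate",np.percentile(q,[1,50,99],axis=0).round(1),np.linalg.lstsq(np.c_[q[:,:2],np.ones(len(q))],q[:,2],rcond=None)[0].round(4))
E
```

```text
t 22.15 TCP in channel mm [19.63  0.65 97.63] yaw rel 0.0043 tilt [-0.0062  0.0027] F [-14.19  -0.14  15.8 ] M [-0.079  2.802 -0.054] grip 0.0113
stop [51.8 51.9 61.8]
plate [[ 21.8 -12.8   4.7]
 [ 39.2  -0.5   6.2]
 [ 49.1  12.7   7.7]] [-1.640e-02 -9.000e-04  6.798e+00]
```

The stop is felt: Fx rose to 14 N with no more travel, above the friction ratio seen before. The nose measures about 52 mm and the stop face 51.8. I ease the push, then raise gently so the spring lifts the plate without a jolt, and then let go.

>>> carry_out([
  [[-1,0,0,0,0,0],[-2,0,0,0,0,0],[-3,0,0,0,0,0],[-4,0,0,0,0,0],[-4,0,0,0,0,0]],
])

```text
time: 22.7
position: [0.5472, -0.0587, 0.1375]
tool_rot: [1.0, -0.028, 0.001, -0.001]
ft_force: [-6.9, 0.6, 9.0]
grip_width: 0.0115
```

>>> carry_out([
  [[0,0,-0.6,0,0,0],[0,0,-1.2,0,0,0],[0,0,-1.8,0,0,0],[0,0,-2.4,0,0,0],[0,0,-3,0,0,0],[0,0,-3.5,0,0,0],[0,0,-3.5,0,0,0]],
])

```text
time: 23.4
position: [0.5472, -0.0587, 0.1407]
tool_rot: [1.0, -0.028, 0.001, -0.001]
ft_force: [-7.1, 1.3, 8.7]
grip_width: 0.0117
```

```bash
python3 - <<'E'
from h import *
from rig import robot
st(robot.get_obs())
E
```

```text
t 23.4 TCP in channel mm [ 18.83   0.56 100.74] yaw rel 0.0033 tilt [0.0017 0.0019] F [-7.05  1.32  8.66] M [ 0.177  1.517 -0.028] grip 0.0117
```

>>> carry_out([
  [[-0.8,0,-0.4,0,0,0],[-1.6,0,-0.8,0,0,0],[-2.4,0,-1.1,0,0,0],[-2.4,0,-1.1,0,0,0]],
])

```text
time: 23.8
position: [0.5466, -0.0587, 0.1422]
tool_rot: [1.0, -0.028, 0.003, -0.001]
ft_force: [-4.1, 1.4, 6.3]
grip_width: 0.0115
```

>>> carry_out([
  [[0,0,0,0,0,0],[0,0,0,0,0,0],[0,0,0,0,0,0],[0,0,0,0,0,0],[0,0,0,0,0,0],[0,0,0,0,0,0]],
], fingers=0.35)

```text
time: 24.4
position: [0.5486, -0.0596, 0.1423]
tool_rot: [1.0, -0.028, 0.006, 0.0]
ft_force: [-0.2, -0.1, 0.3]
grip_width: 0.0298
```

>>> carry_out([
  [[0,0,-5,0,0,0],[0,0,-15,0,0,0],[0,0,-30,0,0,0],[0,0,-50,0,0,0],[-5,0,-75,0,0,0],[-15,0,-100,0,0,0],[-30,0,-125,0,0,0],[-45,0,-145,0,0,0],[-55,0,-155,0,0,0],[-60,0,-160,0,0,0],[-60,0,-160,0,0,0],[-60,0,-160,0,0,0]],
])

```text
time: 25.6
position: [0.4869, -0.0561, 0.3012]
tool_rot: [1.0, -0.028, 0.005, 0.0]
ft_force: [0.8, 0.2, -0.4]
grip_width: 0.0302
```

```bash
python3 - <<'E'
from h import *
from rig import robot
st(robot.get_obs())
c=robot.camera("wrist");w,h,u,v=cloud(c);p=ch(w)
k=(p[:,2]<25)&hue(h,100,125)&(p[:,2]>8)&(abs(p[:,1])<14);print("stop",np.percentile(p[k,0],[.5,99]).round(1))
k=(p[:,2]>2)&(p[:,2]<16)&(h[:,1]<70)&(h[:,2]>70)&(abs(p[:,1])<13)&(p[:,0]>-40)&(p[:,0]<60)
q=p[k];print("plate",len(q),np.percentile(q,[1,50,99],axis=0).round(1),np.linalg.lstsq(np.c_[q[:,:2],np.ones(len(q))],q[:,2],rcond=None)[0].round(4))
k=hue(h,3,20,90)&(p[:,2]>48)&(p[:,2]<70)&(abs(p[:,0])<60)&(abs(p[:,1])<20);q=p[k];print("tab top",len(q),np.percentile(q,[1,50,99],axis=0).round(1))
cv2.imwrite("pics/w7.png",c["color"][...,::-1])
for n,b in (("glue",[.671,.27]),("tape",[.668,-.243]),("house",[.487,-.24])):
    pass
s=robot.camera("scene");d=np.load("pics/scene0.npz");dd=cv2.absdiff(s["color"],d["color"]).max(2)
for nm,(a,b,e,f) in {"glue":(280,285,315,342),"tape":(158,158,204,190),"house":(230,130,272,168),"purple":(378,305,424,358)}.items(): print(nm,(dd[b:f,a:e]>60).mean().round(3))
E
```

```text
t 25.6 TCP in channel mm [-41.53  -0.48 261.22] yaw rel 0.0026 tilt [ 0.0107 -0.0004] F [ 0.79  0.22 -0.38] M [0.051 0.072 0.023] grip 0.0302
stop [52.1 61.7]
plate 1275 [[-13.5 -12.8   9.3]
 [ 21.3  -0.9  11.1]
 [ 51.7  12.7  12.8]] [ 7.00000e-04 -9.00000e-04  1.10402e+01]
tab top 581 [[ 2.  -5.1 57.2]
 [19.4  0.8 59. ]
 [35.6  5.9 60.6]]
glue 0.0
tape 0.0
house 0.029
purple 0.0
```

View pics/w7.png

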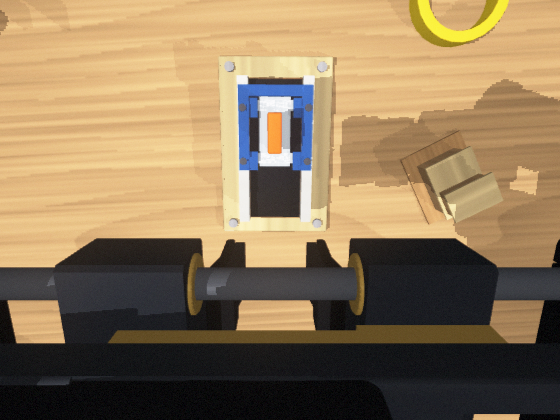

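The picture shows the keeper at (276,130), its ears under both lip pairs and its nose at the stop. Its top is 11 mm above the floor, so it has lifted 5 mm and sits level. I'm handing in.

```bash
python3 -c "
from rig import robot
print(robot.hand_in())"
```

```text
the job is handed in; nothing more can be done
None
```

The red pin is parked, but one push on the jig reached about 40 N, so the force limit may have been broken.

**What I did:** I gripped the keeper by its orange tab and lowered it at the entry point onto the pin. I pressed it flat to the channel floor, with the plate top measured 6.0 mm up and level. I then slid it under the lips to the end stop, which sits about 5 mm further along than nominal. I let it rise gently while still held, then released it and moved the arm away. The job was handed in at about 26 s.

**Last checks, before handing in:**
- **Keeper position:** the plate's nose is at x ≈ 51.7 mm and the stop face at ≈ 52 mm. The plate top is 11.0 mm above the floor and level, so it has lifted about 5 mm. The ears are under both lip pairs.
- **Contact:** the wrist force was near zero and the robot touched nothing.
- **Bystanders:** the glue bottle, tape roll and purple look-alike showed no change in the scene image. The house model's area changed by 2.9 %, which I put down to the arm's shadow and did not check further.

**What went wrong:**
- **Force limit:** the first slide stuck by friction with the plate pressed too hard, and I backed off at once. The wrist force read 36 N down and about 21 N sideways at the end of that move, about 42 N combined. The downward part alone stayed below 40 N. I only read the force at the end of each move, so the true peak is unknown.
- **Light pressing during the slide:** after that I pressed more lightly. For part of the slide the plate carried little more than the spring force and may have been a few tenths of a millimetre off the floor.

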